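# Hold the rusted cover disc up to the inspection camera

## Task

First set the inspection lamp to half brightness by swinging the dimmer lever beside the camera until it stands straight up. Then lift the rusted cover disc, the largest of the three round plates standing on edge in the rack, and hold it still in front of the camera: centred on the lens, a broad face square to it, 12 cm away from the front of the lens. Finish while still holding it there; leave the two tin lids in the rack and the two weights on the bench where they are, and do not shift the camera.

Things in the scene. Friction and masses are not known exactly. Their poses are not given: they have to be found in the camera images.
- disc: rusted dark-brown cover disc, 105 mm across, 11 mm thick, 0.25 to 0.4 kg, loose; it stands on edge in one of the rack's three places, its broad faces upright, leaning at most a few degrees, its upper rim about 120 mm above the bench. Origin: centre of one broad face; z: disc axis, square to the broad faces (horizontal here), pointing to the other face
- disc_center (a point): centre of the disc, half way through its thickness; about 69 mm above the bench while in the rack
- lens (a point): centre of the front of the camera's lens, the camera sitting on a column of the stand at a height of 170 to 220 mm that differs from run to run. The lens looks level along this frame's -x; y is to the robot's left when the camera faces the robot, z up. The ring light round the lens is 66 mm across and the camera reaches 33 mm above and below the lens axis
- focus (a point): the point on the lens axis 120 mm in front of the lens, where the disc's centre belongs; axes as lens
- dimmer (a joint): rad: angle of the dimmer lever, a black lever on a small grey block on the stand's foot, right of the camera as the robot sees it. 0 = leaning 0.7 rad towards the stand's front (its -x, towards the robot), 0.7 = straight up, 1.4 = leaning back as far. Starts between 0.05 and 0.4; light friction, stays where it is left
- dimmer_tip (a point): centre of the 26 mm ball knob at the end of the dimmer lever, 80 mm from the hinge axis, 85 to 115 mm above the bench; the shaft is 10 mm thick. The hinge axis lies along the stand's y, at x = 0, y = -145 mm, 34 mm above the bench in the frame of stand; the knob swings in the stand's x-z plane
- rack: white rack 100 x 200 mm on the bench, fixed. Origin: centre of its underside; z up. Three places 60 mm apart along its y (-60, 0, +60 mm), each a plate on edge with its axis along the rack's y, resting on two rails between pairs of steel pins 65 mm high
- stand: camera stand, fixed: grey foot plate 130 x 250 x 12 mm with an upright steel column, 280 mm high. Origin on the bench 30 mm in front of the column; the camera looks along its -x; the foot reaches from y = -190 to +60 mm
- lid_1: grey metal tin lid, 91 mm across, 11 mm thick, loose, standing on edge in another place of the rack, upper rim about 107 mm above the bench; leave alone. Origin: centre of one broad face; z: its axis
- lid_3: grey metal tin lid, 91 mm across, 11 mm thick, loose, standing on edge in another place of the rack, upper rim about 107 mm above the bench; leave alone. Origin: centre of one broad face; z: its axis
- weight_1: brass check weight with a neck, 35 mm across, 39 mm high, standing loose on the bench in front of the camera stand; leave alone. Origin: centre of its underside
- weight_2: smaller brass check weight, 27 mm across, 31 mm high, likewise; leave alone
Mind the look-alikes: they are no part of the job. Leave any orange look-alike of the disc alone.

How it is judged:
By the outcome, as a careful person would: the job done as asked, in the order asked, and still so for the second after the job is handed in, while the arm keeps its last pose, push and grip.
It also fails if it takes over 53 s, if anything falls off the work surface, if the arm or the gripper's body presses on something with over 40 N, if the wrist force passes 120 N, or if a joint passes its speed limit or range.

## Robot

A 7-joint arm with a two-finger parallel gripper is mounted at the origin on a cart in front of the work surface, level with it; the furniture and walls round the work are solid. World frame = base frame: x ahead of the robot, y to its left, z up, the work surface at z = 0. Lengths are in m, angles in rad, forces in N, time in s.
With the tool pointing down it reaches from about 0.425 to 0.95 m from the base axis. Payload 4.7 kg.
Tool frame: the origin (TCP) lies between the finger pads; the fingertips stand 25 mm ahead of it and the grasp point (between the pads) lies 6 mm ahead of it; z points along the fingers, y is the line along which they close (so a half turn about z gives the same grasp; the last joint's range is limited). The gripper opens to 85 mm and grips with 20 to 120 N. Pads are 22 mm wide; open, the fingers measure 114 mm over their backs; the gripper's body (76 mm by 85 mm) begins 54 mm behind the grasp point. The pads swing forward as they close: fully open they stand 13 mm farther back than shut.
Start: joints at [-1.354, 0.469, -0.049, 1.532, 0.024, 1.141, -0.082], TCP at [0.164, 0.655, 0.256] pointing down, gripper open.
Joint ranges: [-2.59, 2.59], [-0.33, 1.99], [-1.39, 1.29], [0.1, 2.45], [-1.04, 4.18], [0.21, 1.99], [-2.66, 2.66]. Speed limits (rad/s): [2.57, 2.57, 3.14, 3.14, 3.14, 3.14, 3.14].

## Interface

Orientations are given as a 3x3 rotation matrix whose columns are the frame's x, y, z axes.
In Python, from rig import * gives the robot as it stands. Calls block until the motion is done:
- movep(position, orientation): joint-space move of the TCP to a pose.
- move_l(position, attitude=None, feed=0.15, until_force=None): straight line of the TCP; attitude=None keeps the orientation; feed is the mean speed in m/s. With until_force (N) it stops when the force on the tool has changed by that much, and returns True; else False.
- move_joints(angles): joint-space move.
- command_gripper(opening, newtons=None): finger opening in m; newtons is the grip in N (None keeps the last); returns when the fingers have stopped.
- sleep(seconds).
- inverse_kinematics(position, orientation): joint angles nearest the present ones, or None.
- sense(): the state.
- camera(name): name is "scene" or "top" or "wrist"; returns (picture, depth): 420x560x3 uint8, red, green, blue; 420x560 float32, m along the optical axis (not along the pixel's ray), 0 where there is no reading.
- camera_params(name): a dict with "K" (3x3 intrinsics, pixels), "position" and "rotation" of the camera in the world; the wrist camera has in their place "tool_from_camera" (4x4, takes a point from camera to tool coordinates, whose origin is the TCP and whose axes are the flange's). Camera axes: x right, y down, z forward; pixel columns grow to the right and rows downward; lengths in m; the calibration is good to about 2 mm. A picture is of the moment at which its call begins: read the wrist's pose just before it. camera_params takes no time and is no camera call.
A pose or a line that the arm cannot do raises Unreachable and nothing moves.
- finish_job(): hands the job in; it is judged then, once.
The state is a dict: "time_s": time; "joint_pos": joint angles; "qd": joint speeds; "joint_efforts": joint torques, N m; "position": TCP position; "tcp_rot": TCP orientation; "wrist_force": force on the tool from outside, world axes, zero at the start; "ft_torque": the same for the moment, N m; "finger_gap": finger opening in m; "gripper_force": force on a finger pad.
Only numpy, scipy, OpenCV 4.12 (cv2) and the standard library are available. Lean on these libraries where they do the work, as an engineer would, in place of code of your own. Each camera call takes 0.05 s, during which the arm holds its last target. There are 200 camera calls.

## Working session

There is one attempt and no reset: what is moved stays moved. The work goes in short steps, each a Python script; the robot and the scene stay as the last script left them, time stands still between calls to the robot, and variables do not carry over. Pictures are saved under pics/ and viewed, at most 10 in all, crops included, and the job is handed in when it is done.

```bash
mkdir -p pics; ls
cat > h.py <<'E'
from rig import *
import numpy as np, cv2
def cam(name):
    s=sense(); im,d=camera(name); P=camera_params(name); K=np.array(P["K"])
    if name=="wrist":
        T=np.eye(4);T[:3,:3]=s["tcp_rot"];T[:3,3]=s["position"];T=T@np.array(P["tool_from_camera"])
    else:
        T=np.eye(4);T[:3,:3]=P["rotation"];T[:3,3]=P["position"]
    return im,d,K,T
def cloud(d,K,T):
    v,u=np.indices(d.shape); X=np.stack([(u-K[0,2])/K[0,0]*d,(v-K[1,2])/K[1,1]*d,d],-1)
    W=X@T[:3,:3].T+T[:3,3]; W[d<=0]=np.nan; return W
def save(n,im): cv2.imwrite("pics/"+n,cv2.cvtColor(im,cv2.COLOR_RGB2BGR))
E
python3 - <<'E'
from h import *
for n in("scene","top"):
    im,d,K,T=cam(n); save(n+"0.png",im); np.savez(n+"0.npz",im=im,d=d,K=K,T=T); print(n,T.round(3).tolist(),K.tolist(),(d>0).mean())
print(sense()["time_s"])
E
```

```text
pics
scene [[0.878, -0.223, 0.423, 0.08], [-0.478, -0.379, 0.792, -0.767], [-0.016, -0.898, -0.44, 0.586], [0.0, 0.0, 0.0, 1.0]] [[518.3140598079858, 0.0, 285.39523052786933], [0.0, 518.3140598079858, 209.96469248946343], [0.0, 0.0, 1.0]] 0.9959353741496598
top [[-0.027, -0.993, 0.116, 0.443], [-0.999, 0.024, -0.028, 0.084], [0.025, -0.117, -0.993, 1.003], [0.0, 0.0, 0.0, 1.0]] [[394.43098807094975, 0.0, 272.0195983031589], [0.0, 394.43098807094975, 209.34818450850287], [0.0, 0.0, 1.0]] 0.9958205782312926
0.1
```

View pics/scene0.png

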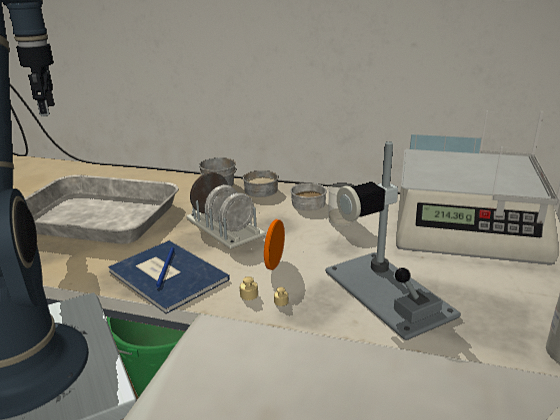

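View pics/top0.png

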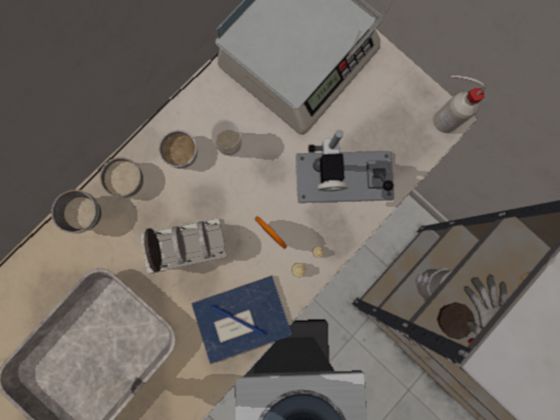

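The scene view shows the rack with three round plates: a dark-brown one at about (208,193) and two grey lids at about (226,205) and (238,210). An orange look-alike stands free at (275,245). The weights are at (249,288) and (282,296), the lens at about (348,203) and the knob at (403,275). In the top view the brown plate is at (152,250), at the end of the rack.

The candidates for the disc are brown (208,193), orange (275,245) and grey (226,205)/(238,210). Only the rack's brown plate fits, being rusted, dark and the largest. I'll confirm that in a crop.

Run:
```python
from h import *
S=np.load("scene0.npz");Tp=np.load("top0.npz")
c=S["im"][150:270,170:330]; save("crop1.png",cv2.resize(c,None,fx=4.5,fy=4.5,interpolation=cv2.INTER_CUBIC))
for n,D,pts in(("scene",S,dict(disc=(208,190),lidA=(226,205),lidB=(240,212),orange=(275,245),w1=(249,290),w2=(281,297),lens=(347,203),knob=(403,275),coltop=(387,145),cam=(372,199),foot=(360,280),bench=(320,330))),
 ("top",Tp,dict(disc=(152,250),orange=(270,232),w1=(298,270),w2=(318,252),knob=(388,185),camtop=(332,170),lensrim=(331,187),foot1=(297,200),foot2=(394,200),foot3=(392,153),foot4=(299,153),rackA=(145,240),bench=(250,200)))):
    W=cloud(D["d"],D["K"],D["T"])
    for k,(u,v) in pts.items(): print(n,k,np.nanmedian(W[v-1:v+2,u-1:u+2].reshape(-1,3),0).round(3), D["im"][v,u])
```

```text
scene disc [0.458 0.336 0.08 ] [55 51 45]
scene lidA [0.455 0.213 0.092] [134 130 121]
scene lidB [0.49  0.22  0.062] [104 101  94]
scene orange [0.493 0.053 0.056] [106  49   0]
scene w1 [ 0.399 -0.02   0.023] [177 157 106]
scene w2 [ 0.443 -0.064  0.019] [158 138  94]
scene lens [ 0.576 -0.075  0.184] [ 98 105 100]
scene knob [ 0.59  -0.22   0.108] [27 28 30]
scene coltop [ 0.663 -0.071  0.277] [91 97 93]
scene cam [ 0.621 -0.09   0.188] [17 14 19]
scene foot [ 0.608 -0.085  0.014] [109 114 113]
scene bench [ 0.468 -0.161  0.001] [182 173 155]
top disc [0.462 0.333 0.099] [30 28 26]
top orange [0.496 0.065 0.102] [164  85   4]
top w1 [ 0.406 -0.002  0.036] [170 154 116]
top w2 [ 0.448 -0.053  0.031] [170 154 116]
top knob [ 0.597 -0.211  0.112] [28 25 27]
top camtop [ 0.616 -0.065  0.2  ] [24 20 22]
top lensrim [ 0.58  -0.062  0.202] [99 97 92]
top foot1 [ 0.583 -0.009 -0.   ] [144 136 131]
top foot2 [ 0.577 -0.261 -0.001] [130 121 112]
top foot3 [ 0.701 -0.262  0.002] [108 100  93]
top foot4 [ 0.707 -0.019 -0.   ] [121 114 109]
top rackA [0.485 0.344 0.114] [77 67 62]
top bench [ 0.586  0.112 -0.002] [164 153 143]
```

View pics/crop1.png

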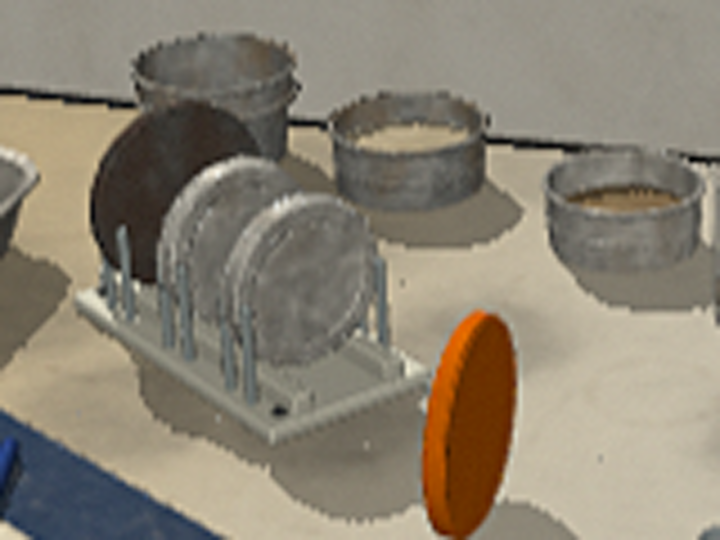

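The crop confirms it: the brown disc at (208,193) stands in the rack's far (+y) end place and is larger than the two grey lids. The orange disc stands free on the bench and is not part of the job. Next I measure the geometry.

Run:
```python
from h import *
S=np.load("scene0.npz");Tp=np.load("top0.npz")
def box(W,lo,hi): return np.all((W>lo)&(W<hi),-1)
Ws=cloud(S["d"],S["K"],S["T"]);Wt=cloud(Tp["d"],Tp["K"],Tp["T"])
print("bench z top/scene",np.nanmedian(Wt[190:210,240:260,2]),np.nanstd(Wt[190:210,240:260,2]),np.nanmedian(Ws[325:335,315:325,2]))
# foot by depth, top view + rect by ray cast of mask onto z=.012
def rays(uv,D,z):
    K,T=D["K"],D["T"]; r=np.c_[(uv[:,0]-K[0,2])/K[0,0],(uv[:,1]-K[1,2])/K[1,1],np.ones(len(uv))]@T[:3,:3].T
    return T[:3,3]+r*((z-T[2,3])/r[:,2])[:,None]
for n,D,W in(("top",Tp,Wt),("scene",Ws is not None and S,Ws)):
    im=D["im"].astype(int); hsv=cv2.cvtColor(D["im"],cv2.COLOR_RGB2HSV)
    m=box(W,[.5,-.33,-.01],[.8,.06,.03])&((im[...,0]-im[...,2])<6)
    m=cv2.morphologyEx(m.astype(np.uint8),cv2.MORPH_OPEN,np.ones((3,3)))
    c=max(cv2.findContours(m,0,1)[0],key=cv2.contourArea)[:,0].astype(float)
    P=rays(c,D,.012)[:,:2]; r=cv2.minAreaRect((P*1000).astype(np.float32)); print(n,"foot",r)
    if n=="top": tpP=P
# ring: scene points
for n,W in(("top",Wt),("scene",Ws)):
    m=box(W,[.55,-.13,.13],[.68,.0,.26]); P=W[m]; print(n,"cam box",np.percentile(P,[1,5,50,95,99],0).round(3).tolist())
    m=box(W,[.55,-.27,.085],[.66,-.17,.14]); P=W[m]; print(n,"knob",len(P),np.percentile(P,[2,50,98],0).round(3).tolist())
    from scipy.optimize import least_squares
    f=least_squares(lambda c:np.linalg.norm(P-c,axis=1)-.013,P.mean(0)-[0,0,.008],loss="soft_l1",f_scale=.001).x; print("  sphere",f.round(4))
# disc
for n,D,W in(("top",Tp,Wt),("scene",S,Ws)):
    m=box(W,[.37,.29,.02],[.56,.38,.14])&(D["im"].max(-1)<85); P=W[m]; c=P.mean(0); U=np.linalg.svd(P-c)[2]; print(n,"disc",len(P),c.round(4),U[2].round(3),np.percentile(P,[1,50,99],0).round(3).tolist())
    m=box(W,[.3,.08,.085],[.6,.42,.13]); P=W[m]; print(" max z",np.percentile(P[:,2],99.5))
m=box(Ws,[.45,.02,.01],[.55,.11,.14])&(S["im"][...,2]<40)&(S["im"][...,0]>80);print("orange",np.percentile(Ws[m],[1,50,99],0).round(3).tolist())
```

```text
bench z top/scene -0.0010796496995075788 0.0017334098067786712 0.0008725109881490556
top foot ((640.1300048828125, -132.5773468017578), (127.32142639160156, 246.87403869628906), 0.6157761812210083)
scene foot ((634.114013671875, -137.2093505859375), (133.37432861328125, 253.1808319091797), 0.5327519178390503)
top cam box [[0.577, -0.095, 0.164], [0.58, -0.089, 0.177], [0.624, -0.063, 0.199], [0.671, -0.038, 0.212], [0.677, -0.023, 0.25]]
top knob 103 [[0.587, -0.223, 0.086], [0.597, -0.212, 0.109], [0.612, -0.203, 0.115]]
  sphere [ 0.5986 -0.2151  0.1004]
scene cam box [[0.576, -0.099, 0.136], [0.577, -0.094, 0.154], [0.618, -0.081, 0.191], [0.671, -0.052, 0.237], [0.677, -0.041, 0.255]]
scene knob 201 [[0.584, -0.225, 0.087], [0.592, -0.218, 0.107], [0.607, -0.205, 0.116]]
  sphere [ 0.5976 -0.212   0.1021]
top disc 549 [0.4632 0.334  0.0853] [-0.176  0.982 -0.065] [[0.417, 0.319, 0.029], [0.463, 0.334, 0.089], [0.511, 0.347, 0.121]]
 max z 0.12164274141937777
scene disc 740 [0.45   0.3343 0.0855] [-0.172  0.985  0.004] [[0.412, 0.325, 0.026], [0.445, 0.334, 0.089], [0.507, 0.346, 0.121]]
 max z 0.12284876935672155
orange [[0.457, 0.026, 0.012], [0.488, 0.05, 0.062], [0.531, 0.089, 0.106]]
```

```bash
cat >> h.py <<'E'
def down(yx,yy):
    y=np.array([yx,yy,0.])/np.hypot(yx,yy); z=np.array([0,0,-1.]); return np.c_[np.cross(y,z),y,z]
E
python3 - <<'E'
from h import *
print(np.round(camera_params("wrist")["tool_from_camera"],3).tolist(), sense()["tcp_rot"])
yaw=.01;c,s=np.cos(yaw),np.sin(yaw)
for sg in(1,-1):
    for nm,p,R in(("lever",[.6,-.215,.2],down(sg*c,sg*s)),("lever2",[.642,-.215,.12],down(sg*c,sg*s)),("disc",[.463,.335,.11],down(-.174*sg,.985*sg)),("focus",[.458,-.07,.23],down(sg*c,sg*s))):
        q=inverse_kinematics(p,R); print(nm,sg,None if q is None else np.round(q,2))
for sg in(1,-1):
  for t in(.5,.7,.9,1.1):
    z=np.array([np.sin(t),0,-np.cos(t)]); y=np.array([0,sg,0.]); R=np.c_[np.cross(y,z),y,z]
    for p in([.35,-.07,.35],[.4,-.1,.35],[.45,-.1,.35]): 
        q=inverse_kinematics(p,R); print(sg,t,p,None if q is None else np.round(q,2))
E
```

```text
[[0.0, -0.962, -0.273, 0.069], [1.0, -0.0, 0.001, 0.0], [-0.001, -0.273, 0.962, -0.118], [0.0, 0.0, 0.0, 1.0]] [[-9.69947600e-01  2.43313636e-01 -3.56950636e-04]
 [ 2.43313886e-01  9.69946058e-01 -1.73123327e-03]
 [-7.50097979e-05 -1.76605660e-03 -9.99998438e-01]]
lever 1 [-0.37  0.63  0.97  1.73 -0.58  1.1   0.8 ]
lever2 1 [-0.37  0.85  1.04  1.69 -0.81  1.09  0.93]
disc 1 [-0.69  0.47 -0.02  1.92  0.01  0.75  1.04]
focus 1 [-0.69  0.18  0.86  2.08 -0.17  0.94  0.27]
lever -1 [-0.43  0.7   1.11  1.73 -0.68  1.15 -2.25]
lever2 -1 [-0.4   0.89  1.11  1.69 -0.87  1.13 -2.17]
disc -1 [-1.12  0.52  0.56  1.94 -0.38  0.78 -1.74]
focus -1 [-0.96  0.3   1.25  2.09 -0.35  0.98 -2.66]
1 0.5 [0.35, -0.07, 0.35] None
1 0.5 [0.4, -0.1, 0.35] [-0.21 -0.33  0.31  2.25  0.07  0.71  1.64]
1 0.5 [0.45, -0.1, 0.35] [-0.64 -0.31  0.65  2.19  0.26  0.71  1.45]
1 0.7 [0.35, -0.07, 0.35] None
1 0.7 [0.4, -0.1, 0.35] None
1 0.7 [0.45, -0.1, 0.35] [-0.4  -0.33  0.47  2.3   0.2   0.44  1.52]
1 0.9 [0.35, -0.07, 0.35] None
1 0.9 [0.4, -0.1, 0.35] None
1 0.9 [0.45, -0.1, 0.35] None
1 1.1 [0.35, -0.07, 0.35] None
1 1.1 [0.4, -0.1, 0.35] None
1 1.1 [0.45, -0.1, 0.35] None
-1 0.5 [0.35, -0.07, 0.35] None
-1 0.5 [0.4, -0.1, 0.35] [ 0.   -0.3   0.16  2.24 -0.05  0.7  -1.38]
-1 0.5 [0.45, -0.1, 0.35] [-0.65 -0.31  0.65  2.19  0.27  0.71 -1.7 ]
-1 0.7 [0.35, -0.07, 0.35] None
-1 0.7 [0.4, -0.1, 0.35] None
-1 0.7 [0.45, -0.1, 0.35] [ 0.05 -0.26  0.13  2.29 -0.21  0.43 -1.23]
-1 0.9 [0.35, -0.07, 0.35] None
-1 0.9 [0.4, -0.1, 0.35] None
-1 0.9 [0.45, -0.1, 0.35] [ 0.31 -0.27 -0.05  2.4  -1.04  0.24 -0.4 ]
-1 1.1 [0.35, -0.07, 0.35] None
-1 1.1 [0.4, -0.1, 0.35] None
-1 1.1 [0.45, -0.1, 0.35] None
```

Run:
```python
from h import *
t=.5;z=np.array([np.sin(t),0,-np.cos(t)]); y=np.array([0,1,0.]); R=np.c_[np.cross(y,z),y,z]
movep([.4,-.1,.35],R); print(sense()["time_s"])
im,d,K,T=cam("wrist"); save("w1.png",im); np.savez("w1.npz",im=im,d=d,K=K,T=T); print(T.round(3).tolist(),K[0,0])
```

```text
2.9083
[[-0.001, 0.714, 0.7, 0.283], [1.0, 0.001, 0.001, -0.099], [0.0, 0.7, -0.714, 0.42], [0.0, 0.0, 0.0, 1.0]] 376.5512852325862
```

View pics/w1.png

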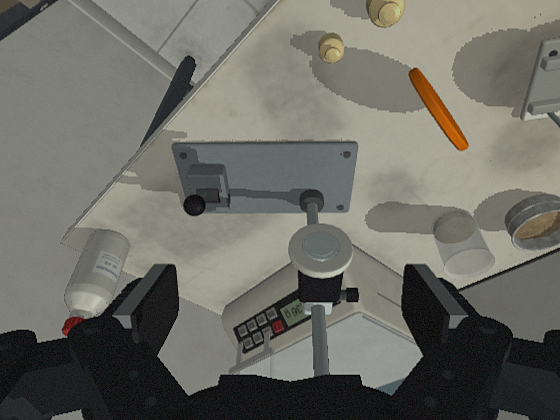

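This wrist view shows the ring light at (320,249) with the glass at (320,246), the foot spanning (173..357,142..213), the knob at (195,205) and the lever block at (208,182).

Run:
```python
from h import *
D=np.load("w1.npz");S=np.load("scene0.npz"); W=cloud(D["d"],D["K"],D["T"]);Ws=cloud(S["d"],S["K"],S["T"])
def ray(uv,D):
    K,T=D["K"],D["T"]; uv=np.atleast_2d(uv); return np.c_[(uv[:,0]-K[0,2])/K[0,0],(uv[:,1]-K[1,2])/K[1,1],np.ones(len(uv))]@T[:3,:3].T
def box(W,lo,hi): return np.all((W>lo)&(W<hi),-1)
res={}
for n,d,w in(("wrist",D,W),("scene",S,Ws)):
    m=box(w,[.56,-.13,.13],[.595,-.01,.26]); P=w[m]
    c=max(cv2.findContours(m.astype(np.uint8),cv2.RETR_EXTERNAL,cv2.CHAIN_APPROX_NONE)[0],key=cv2.contourArea); e=cv2.fitEllipse(c); 
    c0=P.mean(0);N=np.linalg.svd(P-c0)[2][2]; print(n,"ring px",np.round(e[0],1),np.round(e[1],1),"mean",c0.round(4),"x pct",np.percentile(P[:,0],[1,10,50,90]).round(4),"n",N.round(3),"extent",np.percentile(P,[1,99],0).round(3).tolist())
    res[n]=(d["T"][:3,3],ray(e[0],d)[0])
    r=ray(e[0],d)[0]; o=d["T"][:3,3]; print("  at x=.577:",(o+r*(.577-o[0])/r[0]).round(4))
    k=box(w,[.55,-.27,.085],[.66,-.17,.14])&(d["im"].max(-1)<80)
    cc=max(cv2.findContours(k.astype(np.uint8),0,1)[0],key=cv2.contourArea); u,rad=cv2.minEnclosingCircle(cc); print("  knob px",np.round(u,1),rad); res["k"+n]=(o,ray(u,d)[0])
def tri(a,b):
    A=np.zeros((3,3));B=np.zeros(3)
    for o,r in(a,b):
        r=r/np.linalg.norm(r);M=np.eye(3)-np.outer(r,r);A+=M;B+=M@o
    return np.linalg.solve(A,B)
print("ring tri",tri(res["wrist"],res["scene"]).round(4),"knob tri",tri(res["kwrist"],res["kscene"]).round(4))
im=D["im"].astype(int); m=box(W,[.5,-.33,-.01],[.8,.06,.03])&((im[...,0]-im[...,2])<6)
m=cv2.morphologyEx(m.astype(np.uint8),cv2.MORPH_OPEN,np.ones((3,3)))
c=max(cv2.findContours(m,0,1)[0],key=cv2.contourArea)[:,0]; r=ray(c,D);o=D["T"][:3,3]; P=o+r*((.012-o[2])/r[:,2])[:,None]
print("foot",cv2.minAreaRect((P[:,:2]*1000).astype(np.float32)), "z",np.nanmedian(W[m>0][:,2]))
m=box(W,[.6,-.24,.02],[.69,-.18,.05]);print("block",np.percentile(W[m],[2,50,98],0).round(3).tolist())
m=box(W,[.62,-.1,.03],[.69,-.04,.12]);print("column",np.percentile(W[m],[2,50,98],0).round(3).tolist())
```

```text
wrist ring px [320.2 249.8] [53.9 64.3] mean [ 0.579  -0.0686  0.1836] x pct [0.5753 0.5764 0.579  0.581 ] n [-0.999 -0.014  0.044] extent [[0.575, -0.099, 0.149], [0.587, -0.038, 0.211]]
  at x=.577: [ 0.577  -0.0688  0.1857]
  knob px [193.6 204.5] 10.932642936706543
scene ring px [348.5 202.7] [22.5 35.7] mean [ 0.5798 -0.0742  0.1836] x pct [0.5751 0.5765 0.5792 0.5845] n [-0.996 -0.08   0.039] extent [[0.575, -0.1, 0.151], [0.589, -0.039, 0.212]]
  at x=.577: [ 0.577  -0.0786  0.186 ]
  knob px [402. 275.] 7.810349941253662
ring tri [ 0.5845 -0.068   0.1798] knob tri [ 0.5963 -0.2128  0.102 ]
foot ((635.9307861328125, -132.13687133789062), (131.01504516601562, 248.01361083984375), 0.06595797091722488) z 0.011749024653128659
block [[0.605, -0.235, 0.021], [0.625, -0.207, 0.037], [0.671, -0.187, 0.047]]
column [[0.656, -0.079, 0.03], [0.663, -0.068, 0.045], [0.677, -0.055, 0.07]]
```

Run:
```python
from h import *
c,s=np.cos(.007),np.sin(.007); R=down(c,s)
command_gripper(.055,20)
movep([.5965,-.213,.20],R); print(sense()["time_s"])
print(move_l([.5965,-.213,.112],feed=.1,until_force=8)); 
print(move_l([.638,-.213,.119],feed=.06), sense()["wrist_force"].round(2) if hasattr(sense()["wrist_force"],"round") else sense()["wrist_force"])
command_gripper(.02,20); st=sense(); print(st["finger_gap"],st["wrist_force"],st["position"])
command_gripper(.055); move_l([.638,-.213,.22],feed=.2)
im,d,K,T=cam("wrist"); save("w2.png",im); np.savez("w2.npz",im=im,d=d,K=K,T=T)
im,d,K,T=cam("scene"); save("s2.png",im); np.savez("s2.npz",im=im,d=d,K=K,T=T); print(sense()["time_s"])
A=np.load("w2.npz")["im"]; save("both2.png",np.hstack([cv2.resize(A,(400,300)),cv2.resize(im[160:370,280:560],(400,300))]))
```

```text
4.5083
False
False [ 0.53  0.18 -0.71]
0.024582713586005774 [-0.10007941 -0.76038218  1.90849295] [ 0.63766745 -0.21310152  0.11906453]
7.925
```

View pics/both2.png

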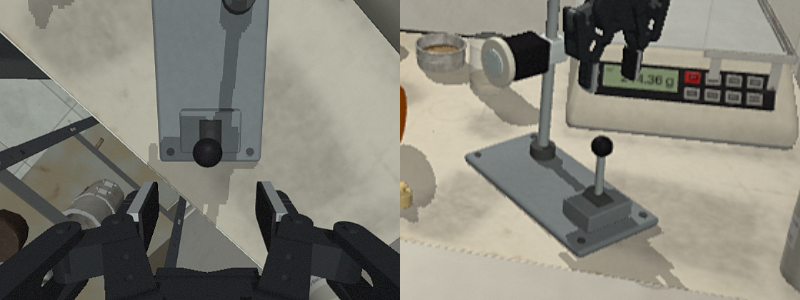

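The left panel (wrist) shows the knob at (207,152) over the block. The right panel (scene) shows the lever at (600,170) looking upright. I'll check the numbers, and refine the foot and lens too.

Run:
```python
from h import *
D=np.load("w2.npz");S=np.load("s2.npz");W=cloud(D["d"],D["K"],D["T"]);Ws=cloud(S["d"],S["K"],S["T"])
def ray(uv,D):
    K,T=D["K"],D["T"]; uv=np.atleast_2d(uv); return np.c_[(uv[:,0]-K[0,2])/K[0,0],(uv[:,1]-K[1,2])/K[1,1],np.ones(len(uv))]@T[:3,:3].T
def box(W,lo,hi): return np.all((W>lo)&(W<hi),-1)
A=np.zeros((3,3));B=np.zeros(3)
for d,w in((D,W),(S,Ws)):
    k=box(w,[.59,-.25,.095],[.69,-.18,.135])&(d["im"].max(-1)<85)
    cc=max(cv2.findContours(k.astype(np.uint8),0,1)[0],key=cv2.contourArea); u,rad=cv2.minEnclosingCircle(cc); o=d["T"][:3,3]; r=ray(u,d)[0]; r/=np.linalg.norm(r)
    M=np.eye(3)-np.outer(r,r);A+=M;B+=M@o; print("px",np.round(u,1),round(rad,1),"at z=.114:",(o+r*(.114-o[2])/r[2]).round(4))
print("knob",np.linalg.solve(A,B).round(4))
im=D["im"].astype(int); o=D["T"][:3,3]
m=box(W,[.54,-.33,-.008],[.74,.06,.022])&((im[...,0]-im[...,2])<6)
# foot side edges: per row extreme columns cast to z=.012
m=cv2.morphologyEx(m.astype(np.uint8),cv2.MORPH_OPEN,np.ones((3,3)))
L=[];Rr=[]
for v in range(40,210,5):
    us=np.flatnonzero(m[v]); 
    if len(us)>40:
        for a,u in((L,us[0]-.5),(Rr,us[-1]+.5)):
            r=ray((u,v),D)[0]; a.append(o+r*((.012-o[2])/r[2]))
for a in(L,Rr):
    a=np.array(a); f=np.polyfit(a[:,1],a[:,0],1); res=np.abs(np.polyval(f,a[:,1])-a[:,0]); g=res<np.median(res)*2.5+1e-4; f=np.polyfit(a[g,1],a[g,0],1); print("edge slope dx/dy",f[0].round(4),"x at y=-.213",np.polyval(f,-.213).round(4),g.sum())
b=box(W,[.59,-.26,.024],[.69,-.17,.06]);print("block",np.percentile(W[b],[1,50,99],0).round(4).tolist())
b=box(Ws,[.59,-.26,.05],[.69,-.18,.095])&box(Ws,[0,-1,0],[1,1,1]);P=Ws[b];c=P.mean(0);print("shaft dir (scene)",np.linalg.svd(P-c)[2][0].round(3),len(P))
```

```text
px [290.2 213.1] 20.9 at z=.114: [ 0.6374 -0.2122  0.114 ]
px [420.6 263.6] 8.8 at z=.114: [ 0.6331 -0.2153  0.114 ]
knob [ 0.6369 -0.2125  0.1114]
edge slope dx/dy -0.0094 x at y=-.213 0.5769 34
edge slope dx/dy -0.0105 x at y=-.213 0.7047 32
block [[0.6067, -0.2353, 0.028], [0.6427, -0.2056, 0.0369], [0.6749, -0.1869, 0.0479]]
shaft dir (scene) [ 0.049  0.003 -0.999] 126
```

The knob sits about 3.4 mm in front of the hinge line: the block and foot centre is x=.6408 and the knob is x=.6374. The shaft direction agrees, leaning about 0.045 rad forward. I'll correct that.

Run:
```python
from h import *
R=down(np.cos(.01),np.sin(.01))
move_l([.6412,-.213,.119],R,feed=.15); command_gripper(.02,20); st=sense(); print(st["finger_gap"],st["wrist_force"])
command_gripper(.055); move_l([.638,-.213,.22],feed=.2)
D=cam("wrist");S=cam("scene")
for im,d,K,T in(D,S):
    W=cloud(d,K,T)
    k=np.all((W>[.59,-.25,.095])&(W<[.69,-.18,.135]),-1)&(im.max(-1)<85)
    cc=max(cv2.findContours(k.astype(np.uint8),0,1)[0],key=cv2.contourArea); u,_=cv2.minEnclosingCircle(cc)
    r=T[:3,:3]@[(u[0]-K[0,2])/K[0,0],(u[1]-K[1,2])/K[1,1],1]; print((T[:3,3]+r*(.114-T[2,3])/r[2]).round(4))
b=np.all((W>[.59,-.26,.05])&(W<[.69,-.18,.095]),-1);P=W[b];print("shaft",np.linalg.svd(P-P.mean(0))[2][0].round(3))
print(sense()["time_s"])
# approach disc view
R=down(-.174,.985); q=inverse_kinematics([.463,.335,.22],R); print(np.round(q,2))
```

```text
0.02439375323469547 [-0.56674918 -0.07284441  5.40194654]
[ 0.6415 -0.2121  0.114 ]
[ 0.6398 -0.2132  0.114 ]
shaft [-0.017  0.004 -1.   ]
10.2833
[-0.46  0.35 -0.3   1.81  0.12  0.99  0.93]
```

Run:
```python
from h import *
move_l([.50,-.20,.34],feed=.3)
movep([.47,.335,.25],down(-.174,.985)); print(sense()["time_s"])
command_gripper(.036,20)
im,d,K,T=cam("wrist"); save("w3.png",im); np.savez("w3.npz",im=im,d=d,K=K,T=T)
W=cloud(d,K,T)
m=np.all((W>[.38,.28,.06])&(W<[.55,.40,.14]),-1)&(im.max(-1)<90)
P=W[m];print(len(P),np.percentile(P,[1,50,99],0).round(4).tolist())
t=P[P[:,2]>np.percentile(P[:,2],99)-.004];print("top",t.mean(0).round(4),len(t),np.percentile(t,[2,98],0).round(4).tolist())
r=cv2.minAreaRect((P[:,:2]*1000).astype(np.float32));print(r)
```

```text
13.0
2054 [[0.4125, 0.2906, 0.0618], [0.451, 0.3378, 0.1146], [0.5126, 0.3509, 0.1221]]
top [0.4621 0.3399 0.1202] 704 [[0.4456, 0.3337, 0.1182], [0.4801, 0.3461, 0.1222]]
((465.03643798828125, 313.0847473144531), (97.87643432617188, 77.12016296386719), 11.43553352355957)
```

View pics/w3.png

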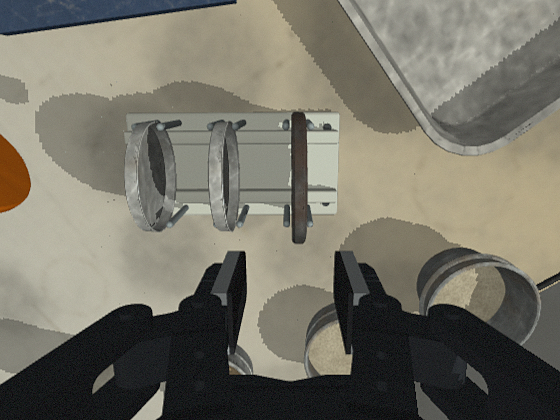

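The view shows the brown disc nearly edge-on at column 300, rows 112–243, parallel to the tool's x axis. The lids are at columns 150 and 225. I'll fit the rim line and lean, then grasp.

Run:
```python
from h import *
D=np.load("w3.npz");W=cloud(D["d"],D["K"],D["T"]);im=D["im"]
m=np.zeros(im.shape[:2],bool);m[105:250,285:315]=1
h=cv2.cvtColor(im,cv2.COLOR_RGB2HSV); m&=np.all((W>[.38,.32,.03])&(W<[.55,.37,.14]),-1)&(im.max(-1)<100)
P=W[m]; a=np.array([.985,.174,0]);n=np.array([-.174,.985,0])
X=np.c_[P@a,P@n,P[:,2]]; print(len(X),np.percentile(X,[.5,50,99.5],0).round(4).tolist())
s=np.percentile(X[:,0],[.5,99.5]).mean()
bins=np.linspace(X[:,0].min(),X[:,0].max(),12)
for i in range(11):
    g=X[(X[:,0]>=bins[i])&(X[:,0]<bins[i+1])]; print(((bins[i]+bins[i+1])/2-s).round(4),np.percentile(g[:,1],[3,50,97]).round(4),np.median(g[:,2]).round(4))
# circle fit of rim in (s,z)
from scipy.optimize import least_squares
f=least_squares(lambda c:np.hypot(X[:,0]-c[0],X[:,2]-c[1])-.0525,[s,.069],loss="soft_l1",f_scale=.001).x;print("centre s,z",f,s)
nn=np.median(X[:,1]);print("centre xy",(a*f[0]+n*nn)[:2])
```

```text
2176 [[0.463, 0.2441, 0.0346], [0.505, 0.2543, 0.1141], [0.5588, 0.2663, 0.1224]]
-0.044 [0.2458 0.2541 0.2633] 0.0889
-0.035 [0.246  0.2545 0.262 ] 0.1022
-0.0261 [0.2491 0.2538 0.2593] 0.1112
-0.0171 [0.2491 0.2543 0.2591] 0.1163
-0.0082 [0.2497 0.2543 0.2591] 0.1196
0.0008 [0.2497 0.2544 0.2599] 0.121
0.0097 [0.2497 0.2544 0.2593] 0.1206
0.0187 [0.2492 0.2545 0.2595] 0.1188
0.0276 [0.2497 0.2546 0.2597] 0.1152
0.0366 [0.2498 0.2545 0.2599] 0.1099
0.0455 [0.2439 0.2536 0.2667] 0.0613
centre s,z [0.51492855 0.06855855] 0.5108958377561144
centre xy [0.46295009 0.34011893]
```

Run:
```python
from h import *
move_l([.463,.340,.112],down(-.174,.985),feed=.12,until_force=8); print(sense()["position"])
command_gripper(.0,70); s=sense(); print(s["finger_gap"],s["gripper_force"],s["wrist_force"])
move_l([.463,.340,.27],feed=.12); s=sense(); print(s["finger_gap"],s["gripper_force"],s["wrist_force"],s["time_s"])
R=down(np.cos(.01),np.sin(.01))
movep([.455,-.069,.25],R); move_l([.4565,-.069,.2244],feed=.08)
s=sense(); print(s["position"],s["finger_gap"],s["time_s"])
for n in("scene","top","wrist"):
    im,d,K,T=cam(n); save(n+"4.png",im); np.savez(n+"4.npz",im=im,d=d,K=K,T=T)
S=[np.load(n+"4.npz")["im"] for n in("scene","top")]
save("both4.png",np.hstack([cv2.resize(S[0][120:330,180:460],(400,300)),cv2.resize(S[1][100:310,130:410],(400,300))]))
```

```text
[0.46346435 0.34039704 0.11275582]
0.009856846582395613 69.11723971366882 [-0.27482241 -0.16954601  3.76615621]
0.01020793765171577 68.5068690776825 [-0.02818611  0.23490508 -3.01160477] 16.4833
[ 0.45660592 -0.06860508  0.22417474] 0.010202729376648133 18.4667
```

View pics/both4.png

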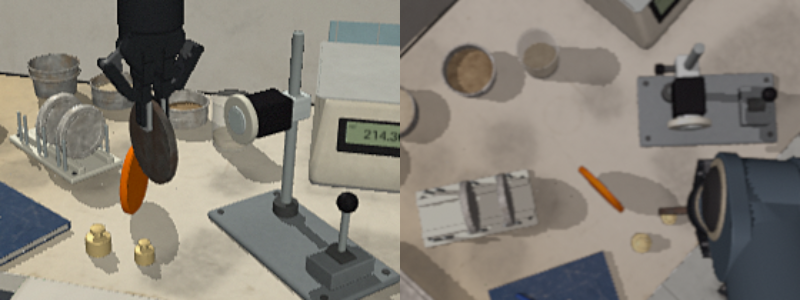

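View pics/wrist4.png

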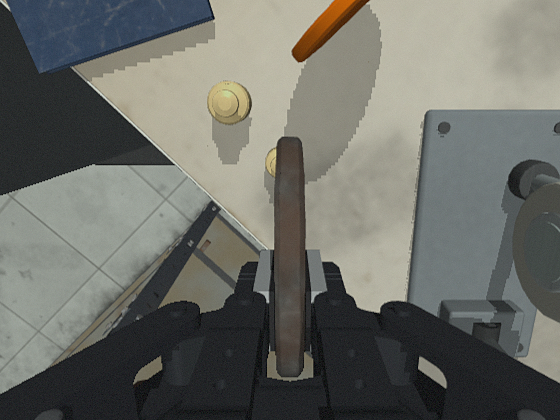

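The disc hangs upright between the fingers in front of the lens: scene crop (153,140), ring (240,118). The lids, weights and orange disc are undisturbed. Next I check it relative to the lens, in the same images.

Run:
```python
from h import *
from scipy.optimize import least_squares
for n in("scene","wrist","top"):
    D=np.load(n+"4.npz");W=cloud(D["d"],D["K"],D["T"]);im=D["im"]
    b=lambda lo,hi:np.all((W>lo)&(W<hi),-1)
    m=b([.435,-.13,.12],[.48,-.01,.25])&(im.max(-1)<110); 
    if n=="scene": m&=W[...,2]<.20
    P=W[m]
    if len(P)>80:
        c=P.mean(0);g=P
        for _ in range(3):
            N=np.linalg.svd(g-g.mean(0))[2][2]; r=(P-g.mean(0))@N; g=P[np.abs(r)<.002]
        N=N*np.sign(N[0]);print(n,"disc",len(P),"normal",N.round(3),"pct",np.percentile(P,[1,50,99],0).round(4).tolist())
        if n=="scene":
            M=(W[...,2]<.2)&m; e=max(cv2.findContours(M.astype(np.uint8),0,cv2.CHAIN_APPROX_NONE)[0],key=cv2.contourArea)[:,0]; Q=W[e[:,1],e[:,0]]; Q=Q[(Q[:,2]<.195)]
            f=least_squares(lambda c:np.hypot(Q[:,1]-c[0],Q[:,2]-c[1])-.0525,[-.069,.181],loss="soft_l1",f_scale=.001).x; print("  centre y,z",f.round(4),"face x at centre",(g.mean(0)[0]-(N[1]*(f[0]-g.mean(0)[1])+N[2]*(f[1]-g.mean(0)[2]))/N[0]).round(4))
        if n=="wrist":
            for lo,hi in((-.13,-.1),(-.1,-.085),(-.05,-.03),(-.03,-.01)):
                q=P[(P[:,1]>lo)&(P[:,1]<hi)]; print("  y",lo,np.percentile(q[:,0],[3,50,97]).round(4) if len(q) else 0)
            f=least_squares(lambda c:np.hypot(P[:,1]-c[0],P[:,2]-c[1])-.0525,[-.069,.181],loss="soft_l1",f_scale=.001).x; print("  rim fit y,z",f.round(4))
    R=b([.555,-.12,.14],[.60,-.02,.225]);Q=W[R]; 
    if len(Q)>30:
        print(n,"ring",len(Q),"pct x",np.percentile(Q[:,0],[1,5,20,50]).round(4),"y,z 1..99",np.percentile(Q[:,1:],[.5,99.5],0).round(4).tolist())
```

```text
scene disc 953 normal [1.    0.017 0.005] pct [[0.449, -0.1202, 0.1329], [0.4509, -0.0787, 0.1712], [0.4593, -0.0203, 0.1996]]
  centre y,z [-0.0696  0.1834] face x at centre 0.4507
scene ring 737 pct x [0.575  0.576  0.5776 0.5794] y,z 1..99 [[-0.1009, 0.1502], [-0.0384, 0.2119]]
wrist disc 11515 normal [ 0.996 -0.024 -0.083] pct [[0.4383, -0.0987, 0.1907], [0.4565, -0.0571, 0.2304], [0.4779, -0.0168, 0.2494]]
  y -0.13 [0.4524 0.4573 0.4618]
  y -0.1 [0.4521 0.4569 0.4618]
  y -0.05 [0.4514 0.4563 0.4613]
  y -0.03 [0.4514 0.4561 0.461 ]
  rim fit y,z [-0.0687  0.1812]
wrist ring 5127 pct x [0.5756 0.576  0.5766 0.5788] y,z 1..99 [[-0.0986, 0.1478], [-0.0373, 0.1907]]
top disc 103 normal [ 0.991 -0.116 -0.07 ] pct [[0.4514, -0.0497, 0.1598], [0.4566, -0.0336, 0.2156], [0.4616, -0.0175, 0.2292]]
top ring 350 pct x [0.577  0.5774 0.58   0.5845] y,z 1..99 [[-0.0996, 0.1523], [-0.0375, 0.2122]]
```

The disc is within about 1–2 mm of the focus and square to the lens within 1°. The lever is upright, so I'm handing the job in.

```bash
python3 -c "
from rig import *
sleep(0.5); s=sense(); print(s['position'],s['finger_gap'],max(abs(x) for x in s['qd'])); print(finish_job())"
```

```text
[ 0.4565022  -0.06900658  0.22441772] 0.009875504661079976 0.0013364293591351982
the job is handed in; nothing more can be done
None
```

The job is handed in: the dimmer lever measures straight up to within about 0.01 rad, and the rusted disc is held still at the focus, within about 2 mm and square to the lens within about 1°; the handing-in call returned no verdict.

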